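# Aim the work light at the leather on the cutting board

### The arm

A 6-joint arm with a two-finger parallel gripper is mounted at the origin on the work surface. World frame = base frame: x ahead of the robot, y to its left, z up, the work surface at z = 0. Lengths are in m, angles in degrees, forces in N, time in s.
With the tool pointing down it reaches from about 0.4 to 0.825 m from the base axis. Payload 7 kg.
Tool frame: the origin (TCP) lies on the centre line of the jaws, within the pads' length; the fingertips stand 19 mm ahead of it and the grasp point (between the pads) is the TCP; z points along the fingers, y is the line along which they close (so a half turn about z gives the same grasp; the last joint's range is limited). The gripper opens to 88 mm and grips with 3 to 60 N. Pads are 19 mm wide; open, the fingers measure 130 mm over their backs; the gripper's body (78 mm by 193 mm) begins 47 mm behind the grasp point.
Start: joints at [92.882, 20.546, 0.682, 0, -70.136, -16.507], TCP at [0.159, 0.656, 0.221] pointing down, gripper open.
Joint ranges: [-176.03, 176.03], [-82.01, 121.73], [-58.28, 71.71], [-173.87, 95.51], [-174.79, -0.11], [-173.66, 173.66]. Speed limits (degrees/s): [136.94, 136.94, 172.46, 180, 180, 180].

### API

Orientations are given as [roll, pitch, yaw] about the fixed x, y, z axes, in that order (R = Rz(yaw) Ry(pitch) Rx(roll)).
In Python, from plant import ctrl gives the robot as it stands.
- The arm moves only by the tool move_arm, never from a script. Its argument "motion" is a list of rows, each a list of 3 entries, a list of its own where there are three numbers: the shift along the tool's x, y, z in mm, then the turn, a rotation vector about the tool's x, y, z in degrees, then the closure, from 0 (fully open) to 1 (shut). A call has 1 to 10 rows; each row is the pose to reach, as a shift and turn from the pose commanded when the call began, along the tool's axes at that moment; what a row does not reach only later rows make up. A row lasts 1/12 s, in which the tool goes at most 41.7 mm and 7.16 degrees, less where a joint would pass 70% of its speed; a pose out of reach is approached as far as the arm can. A call with a gripper value outside its range is refused whole. The fingers move at their own pace and stop on an object; the grip force is fixed at half the most. Time passes only in rows, so rows that repeat a pose let the fingers close. It gives the time, the measured TCP pose, the force, the opening and the grip force at its end, in the units of the state.
- ctrl.get_obs(): the state, without advancing time (a new reading comes with each control period).
- ctrl.snapshot(name): name is "scene" or "top"; returns a dict with "color" (480x640x3 uint8, blue, green, red), "camera_matrix" (3x3 intrinsics, pixels), "k1" (the pictures are not rectified: a ray, as slopes to the right and down, at radius r is drawn at 1 + k1 r^2 times it, then the intrinsics apply), "cam_to_world" (4x4, takes a point from camera to world coordinates). Camera axes: x right, y up, looking along -z (the intrinsics and any distortion apply to the point x, -y, -z); pixel columns grow to the right and rows downward; lengths in m; the calibration is good to about 2 mm. A picture is of the moment at which its call begins. There is no depth.
- ctrl.close_job(): hands the job in; it is judged then, once.
The state is a dict: "clock": time; "joint_pos": joint angles; "qvel": joint speeds; "tau": joint torques, N m; "tool_pos": TCP position; "orientation": TCP orientation; "force": force on the tool from outside, world axes, zero at the start; "moment": the same for the moment, N m; "opening": finger opening in m; "gripper_force": force on a finger pad.
Only numpy, scipy, OpenCV 4.12 (cv2) and the standard library are available. Lean on these libraries where they do the work, as an engineer would, in place of code of your own. Each camera call takes 0.05 s, during which the arm holds its last target. There are 200 camera calls.

### The job

The flat work light has been left folded over backwards. Turn its head over in the yoke and swivel the yoke so that the LED face shines straight at the middle of the leather piece lying on the cutting board, to within 3 cm. Only nudge the light with gentle pushes, never grip or knock it hard (keep under 25 N), and leave everything else on the bench where it stands.

Things in the scene. Friction and masses are not known exactly. Their poses are not given: they have to be found in the camera images.
- lamp_base: Base of the work light, fixed to the bench: dark steel disc 110 mm across, 20 mm high, with a column 32 mm across up to 45 mm. Origin on the vertical swivel axis at bench level. Its -x axis is the light's forward direction when joint yoke is 0. It carries the U-shaped yoke: crossbar 45 to 51 mm high, two upright arms 28 x 6 mm, 85 mm either side of the axis, up to 145 mm high.
- yoke (a joint): Swivel of the yoke about the base's vertical axis, rad. 0: the light faces along lamp_base's -x; positive turns it anticlockwise seen from above; stops at -2.6 and 2.6. Friction 0.25 N m, stays where it is left.
- head (a joint): Tilt of the flat head about the horizontal axis between the arms, 130 mm above the bench, rad. 0: head upright, LED face looking level forward; positive turns the LED face down, negative up (-1.57: straight up; beyond that it looks backward); stops at -2.4 and 2.4. Friction 0.10 N m, balanced, stays where it is left.
- head_centre (a point): Centre of the lamp head, on the tilt and swivel axes, 130 mm above the bench. Head: flat box 24 mm thick (x), 130 mm wide (y, the tilt axis), 110 mm high (z); LED field with yellowish dots in a black bezel on its -x face, aluminium fins on its +x face. The light shines along -x of this frame.
- knob_left (a point): Point on the axis of the black knob on the yoke's +y side (+y of lamp_base when joint yoke is 0), 120 mm from the swivel axis, 130 mm above the bench. The knob is a rigid lug of the yoke: cylinder 28 mm in diameter, axis radial, reaching from 88 to 135 mm from the swivel axis. It does not turn itself; pushing it sideways swivels the light.
- knob_right (a point): The same knob on the other, -y side of the yoke.
- board: Wooden cutting board, fixed to the bench, 240 (x) x 160 (y) x 30 mm high, origin at the centre of its underside. The only board; the leather piece lies on it.
- leather (a point): Centre of the top of the olive leather piece, 80 (x) x 100 (y) x 3 mm, fixed on the cutting board, 33 mm above the bench: the spot to be lit. (Other offcuts lie on the bare bench; they do not count.)
- glue_bottle: Bystander: white upright bottle 66 mm across, 220 mm high, origin at its foot, close in front of or behind the light.
- brush_jar: Bystander: white jar 80 mm across and 95 mm high with a brush handle standing out to 169 mm, origin at its foot, on the other side of the light from the bottle.
- punch_block: Bystander: dark wooden block 100 (x) x 50 (y) x 60 mm high with four steel punches standing in it up to 126 mm high, origin at its foot, beyond the board.
- wax_tin: Bystander: flat round tin 60 mm across, 30 mm high, origin at its foot, beside the lamp base.
- awl: Bystander: awl about 130 mm long lying on the cutting board.
- mallet: Bystander: mallet lying on the left of the bench, handle 240 mm long, head 60 mm across and high.
- dye_jar: Bystander: amber glass jar 70 mm across, 90 mm high, on the right of the bench, origin at its foot.

How it is judged (in metres and radians):
At the end, for the whole second after the job is handed in: The light's axis passes the centre of the leather within 30 mm sideways and 30 mm up or down (head y and z), on the LED side; yoke and head at rest (under 0.05 rad/s); every bystander within 20 mm of its start; bottle, jars and punch block upright within 0.25 rad (y of leather in the frame of head_centre between -0.03 and 0.03 m and z of leather in the frame of head_centre between -0.03 and 0.03 m and x of leather in the frame of head_centre below -0.1 m and velocity of joint yoke between -0.05 and 0.05 rad/s and velocity of joint head between -0.05 and 0.05 rad/s and distance of each of glue_bottle, brush_jar, punch_block, wax_tin, awl, mallet, dye_jar from where it was at the start of the episode below 0.02 m and angle between each of glue_bottle, brush_jar, punch_block, dye_jar's own z axis and vertical below 0.25 rad); the robot touches nothing.
It fails at once if the light is gripped or knocked: the fingers bear on its yoke or head with more than 25 N (contact force between the fingers and lamp_base above 25 N).
It fails at once if a bystander is moved more than 20 mm from where it stood (distance of any of glue_bottle, brush_jar, punch_block, wax_tin, awl, mallet, dye_jar from where it was at the start of the episode above 0.02 m).
It fails at once if the bottle, a jar or the punch block is tipped by more than 0.25 rad (angle between any of glue_bottle, brush_jar, punch_block, dye_jar's own z axis and vertical above 0.25 rad).
It also fails if it takes over 61 s, if anything falls off the work surface, if the arm or the gripper's body presses on something with over 40 N, if the wrist force passes 120 N, or if a joint passes its speed limit or range.

## Working session

There is one attempt and no reset: what is moved stays moved. The work goes in short steps, Python scripts to look and compute and a tool call to move; the robot and the scene stay as the last step left them, time stands still between calls to the robot, and variables do not carry over. Pictures are saved under pics/ and viewed, at most 10 in all, crops included, and the job is handed in when it is done.

Besides the shell and the picture viewer there is one more tool, called after ">>>" as name(argument=value, ...) on one line, values as JSON. move_arm: Moves the arm, as the interface text tells. Its arguments: {"type":"object","properties":{"motion":{"type":"array"}},"required":["motion"]}

```bash
mkdir -p pics; cat > h.py <<'E'
import numpy as np, cv2
from plant import ctrl
def snap(n,f):
    s=ctrl.snapshot(n); cv2.imwrite('pics/'+f,s['color']); np.savez('pics/'+n+'.npz',K=s['camera_matrix'],k1=s['k1'],T=s['cam_to_world']); return s
def cal(n):
    d=np.load('pics/'+n+'.npz'); return d['K'],float(d['k1']),d['T']
def ray(n,u,v):
    # invert x*(1+k1 r^2)
    K,k1,T=cal(n); d=np.linalg.inv(K)@[u,v,1]; q=d[:2].copy()
    for _ in range(30): q=d[:2]/(1+k1*(q@q))
    return T[:3,3],T[:3,:3]@np.array([q[0],-q[1],-1])
def at(n,u,v,z):
    o,d=ray(n,u,v); return o+d*(z-o[2])/d[2]
def proj(n,p):
    K,k1,T=cal(n); c=np.linalg.inv(T)@np.append(p,1); q=np.array([c[0],-c[1]])/-c[2]; q=q*(1+k1*(q@q)); return (K@np.append(q,1))[:2]
E
python3 - <<'E'
from h import *
for n in('scene','top'):
    s=snap(n,n+'0.png'); print(n,s['k1'],s['camera_matrix'].round(1).tolist(),s['cam_to_world'].round(3).tolist())
print(ctrl.get_obs())
E
```

```text
scene -0.01627502627087421 [[525.1, 0.0, 321.8], [0.0, 525.1, 236.3], [0.0, 0.0, 1.0]] [[0.723, -0.386, 0.573, 1.251], [0.69, 0.427, -0.584, -0.683], [-0.019, 0.818, 0.575, 0.79], [0.0, 0.0, 0.0, 1.0]]
top -0.031597048188855954 [[509.7, 0.0, 322.7], [0.0, 509.7, 241.3], [0.0, 0.0, 1.0]] [[0.02, 0.985, -0.172, 0.354], [-1.0, 0.017, -0.016, -0.002], [-0.012, 0.173, 0.985, 1.353], [0.0, 0.0, 0.0, 1.0]]
{'clock': 0.1, 'joint_pos': array([ 9.28810589e+01,  2.05868667e+01,  6.37150334e-01, -1.63979774e-02,
       -7.01351382e+01, -1.65068530e+01]), 'qvel': array([-0.11026597, -0.06883625,  0.0719465 ,  0.14871495,  0.00727853,
        0.03265132]), 'tau': array([-9.26468019e-04, -5.84162450e+01,  2.93751365e+01,  7.01555058e+00,
        1.02144544e-02, -5.18152433e-05]), 'tool_pos': array([0.15894786, 0.6555502 , 0.2201116 ]), 'orientation': array([ 1.79914262e+02, -9.33124569e-03, -1.36313706e+01]), 'force': array([ 0.27071194, -0.35470892,  0.71170581]), 'moment': array([-0.0111202 , -0.03750811,  0.00218971]), 'gripper_force': 0.0, 'opening': 0.08767869232189898}
```

View pics/scene0.png

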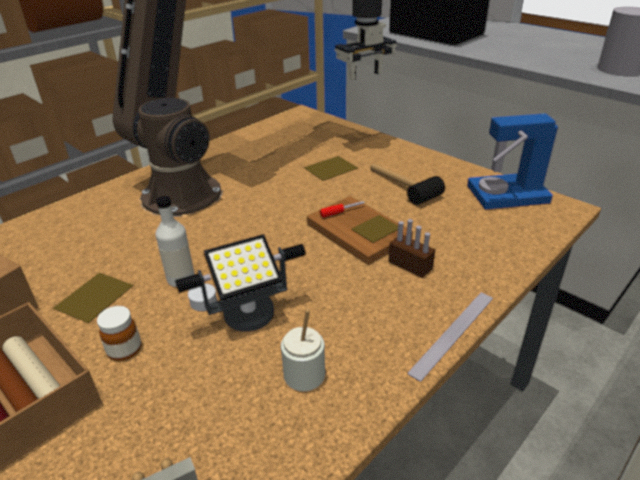

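View pics/top0.png

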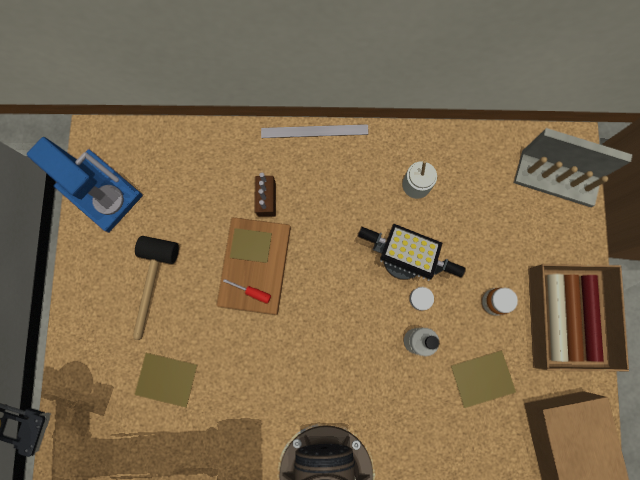

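The views show the lamp with its LED face up at top (411,250). The knobs are at about (369,235) and (455,269), and the leather is at (251,245). I'll enlarge both.

```bash
python3 - <<'E'
from h import *
t=cv2.imread('pics/top0.png');s=cv2.imread('pics/scene0.png')
a=cv2.resize(t[150:370,345:480],None,fx=2.7,fy=2.7,interpolation=2)
b=cv2.resize(s[180:400,150:320],None,fx=2.5,fy=2.5,interpolation=2)
o=np.zeros((600,800,3),np.uint8);o[:a.shape[0],:a.shape[1]]=a;o[:b.shape[0],370:370+b.shape[1]]=b
cv2.imwrite('pics/c1.png',o)
for n,u,v,z in [('kl?',369,235,.13),('kr?',455,269,.13)]:print(n,at('top',u,v,z))
print('leather',at('top',251,245.5,.033),at('scene',376,229,.033))
print('kn scene',at('scene',189,283,.13),at('scene',292,253,.13))
for n,u,v,z in [('bottle top',432,342,.22),('jar rim',421,177,.095),('tin',422,299,.03),('dye',505,301,.09),('punch',265,193,.06)]:print(n,at('top',u,v,z))
E
```

```text
kl? [ 0.58589594 -0.09563782  0.13      ]
kr? [ 0.50620632 -0.3031995   0.13      ]
leather [0.57070271 0.20687845 0.033     ] [0.57628183 0.20200254 0.033     ]
kn scene [ 0.50954113 -0.302152    0.13      ] [ 0.58842244 -0.09864616  0.13      ]
bottle top [ 0.33390943 -0.22723906  0.22      ]
jar rim [ 0.74594615 -0.23076452  0.095     ]
tin [ 0.43918109 -0.24076475  0.03      ]
dye [ 0.43394228 -0.43461797  0.09      ]
punch [0.70648971 0.17199188 0.06      ]
```

View pics/c1.png

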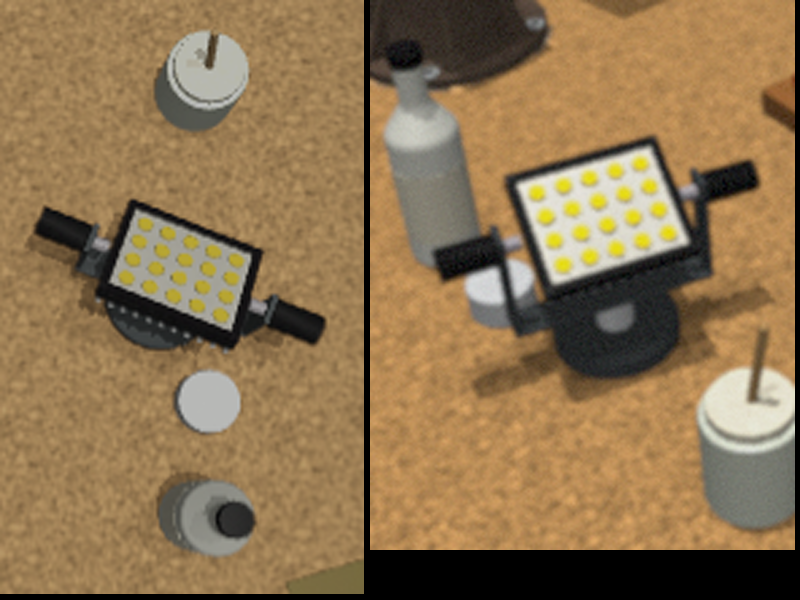

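```bash
cat > fit.py <<'E'
from h import *
from scipy.optimize import least_squares
# order: L+u, R+u, R-u, L-u
top=np.array([[131,203],[261,250],[236,345],[98,297]])/2.7+[345,150]
sc=np.array([[694-370,252],[546-370,298],[507-370,178],[656-370,138]])/2.5+[150,180]
kt=np.array([[42,222],[319,330]])/2.7+[345,150]; ks=np.array([[757-370,178],[439-370,264]])/2.5+[150,180]
def model(p):
    x,y,psi,a=p; c=np.array([x,y,.13]); ax=np.array([np.cos(psi),np.sin(psi),0]); u=np.array([np.sin(psi),-np.cos(psi),0]); z=np.array([0,0,1])
    n=np.cos(a)*z+np.sin(a)*u; w=np.cos(a)*u-np.sin(a)*z   # n LED normal, a>0 leans to u (away from robot)
    return [c+.012*n+s*.065*ax+t*.055*w for s,t in((1,1),(-1,1),(-1,-1),(1,-1))],[c+.135*ax,c-.135*ax]
def res(p):
    f,k=model(p); r=[]
    for n,P,Q in(('top',top,kt),('scene',sc,ks)):
        r+=[proj(n,q)-m for q,m in zip(f,P)]+[proj(n,q)-m for q,m in zip(k,Q)]
    return np.concatenate(r)
if __name__=='__main__':
    for n,P,Q in(('top',top,kt),):
        for i in range(4):
            A,b=zip(*[(np.eye(3)-np.outer(d,d)/(d@d),o) for o,d in(ray('top',*top[i]),ray('scene',*sc[i]))])
            print(np.linalg.solve(sum(A),sum(M@o for M,o in zip(A,b))).round(4))
    s=least_squares(res,[.547,-.2,np.radians(69),0],loss='soft_l1'); p=s.x
    print(p[:2],np.degrees(p[2:]),res(p).round(1))
E
python3 fit.py
```

```text
[ 0.6155 -0.1592  0.1072]
[ 0.5736 -0.2771  0.11  ]
[ 0.4818 -0.241   0.1598]
[ 0.5235 -0.1203  0.1558]
[ 0.54729517 -0.19781107] [68.50099894 28.24732786] [-0.1 -2.7  1.  -0.3  0.7 -1.5 -0.1 -4.9 -1.1 -1.8  0.3  0.4  3.1 -2.1
 -0.4 -1.5 -1.5 -1.9 -0.1 -2.3 -1.  -2.2 -1.2 -0. ]
```

```bash
cat > go.py <<'E'
# usage: go.py x y z yaw ...  (mm/deg, TCP targets) -> shift & turn in the current tool frame
import sys
from h import *
from scipy.spatial.transform import Rotation as R
o=ctrl.get_obs(); Rt=R.from_euler('xyz',o['orientation'],degrees=True)
print(round(o['clock'],2),(o['tool_pos']*1e3).round(1),o['orientation'].round(1),o['force'].round(1),o['joint_pos'].round(0))
a=list(map(float,sys.argv[1:]))
for i in range(0,len(a),4):
    print((Rt.inv().apply(np.array(a[i:i+3])-o['tool_pos']*1e3)).round(1),(Rt.inv()*R.from_euler('xyz',[180,0,a[i+3]],degrees=True)).as_rotvec(degrees=True).round(1))
E
python3 - <<'E'
import numpy as np
c=np.array([547.3,-197.8]);u=np.array([np.cos(np.radians(-21.5)),np.sin(np.radians(-21.5))])
for k in(-45,85,16):print(k,c+k*u)
E
python3 go.py 450 400 270 -21.5
```

```text
-45 [ 505.43120944 -181.3074448 ]
85 [ 626.38549328 -228.95260427]
16 [ 562.18668109 -203.66401963]
0.1 [158.9 655.6 220.1] [179.9  -0.  -13.6] [ 0.3 -0.4  0.7] [ 93.  21.   1.  -0. -70. -17.]
[343.1 179.8 -49.6] [ 0.1 -0.   7.9]
```

>>> move_arm(motion=[[[343, 180, -50], [0, 0, 7.9], 1], [[343, 180, -50], [0, 0, 7.9], 1], [[343, 180, -50], [0, 0, 7.9], 1], [[343, 180, -50], [0, 0, 7.9], 1], [[343, 180, -50], [0, 0, 7.9], 1], [[343, 180, -50], [0, 0, 7.9], 1], [[343, 180, -50], [0, 0, 7.9], 1], [[343, 180, -50], [0, 0, 7.9], 1], [[343, 180, -50], [0, 0, 7.9], 1], [[343, 180, -50], [0, 0, 7.9], 1]])

```text
clock: 0.93
tool_pos: [0.4528, 0.397, 0.2716]
orientation: [180.0, -0.0, -21.7]
force: [0.1, 1.1, 1.2]
opening: 0.0264
gripper_force: 0.0
```

```bash
python3 go.py 520 0 270 -21.5 505 -181 220 -21.5
```

```text
0.93 [452.8 397.  271.6] [180.   -0.  -21.7] [0.1 1.1 1.2] [ 60.  12.  -4.   0. -73.   8.]
[209.  344.2   1.8] [ 0.  -0.  -0.2]
[261.9 517.9  51.8] [ 0.  -0.  -0.2]
```

>>> move_arm(motion=[[[209, 344, 0], [0, 0, 0], 1], [[209, 344, 0], [0, 0, 0], 1], [[209, 344, 0], [0, 0, 0], 1], [[209, 344, 0], [0, 0, 0], 1], [[209, 344, 0], [0, 0, 0], 1], [[209, 344, 0], [0, 0, 0], 1], [[209, 344, 0], [0, 0, 0], 1], [[209, 344, 0], [0, 0, 0], 1], [[209, 344, 0], [0, 0, 0], 1], [[209, 344, 0], [0, 0, 0], 1]])

```text
clock: 1.77
tool_pos: [0.5178, 0.0005, 0.2709]
orientation: [180.0, 0.0, -21.6]
force: [0.1, 0.8, 0.0]
opening: 0.0004
gripper_force: 0.0
```

```bash
python3 go.py 505 -181 215 -21.5
```

```text
1.77 [5.178e+02 5.000e-01 2.709e+02] [180.    0.  -21.6] [0.1 0.8 0. ] [ 22.   4. -14.   0. -72.  47.]
[ 54.8 173.5  56. ] [ 0.   0.  -0.1]
```

>>> move_arm(motion=[[[55, 174, 0], [0, 0, 0], 1], [[55, 174, 0], [0, 0, 0], 1], [[55, 174, 0], [0, 0, 0], 1], [[55, 174, 0], [0, 0, 0], 1], [[55, 174, 0], [0, 0, 0], 1], [[55, 174, 30], [0, 0, 0], 1], [[55, 174, 56], [0, 0, 0], 1], [[55, 174, 56], [0, 0, 0], 1], [[55, 174, 56], [0, 0, 0], 1]])

```text
clock: 2.52
tool_pos: [0.5045, -0.1787, 0.2142]
orientation: [179.9, 0.2, -21.5]
force: [0.9, -0.7, 1.4]
opening: 0.0001
gripper_force: 0.0
```

```bash
python3 go.py 505 -181 215 -21.5
```

```text
2.52 [ 504.5 -178.7  214.2] [179.9   0.2 -21.5] [ 0.9 -0.7  1.4] [  2.   8. -17.   0. -65.  67.]
[ 1.3  2.  -0.8] [ 0.1  0.2 -0. ]
```

>>> move_arm(motion=[[[0, 2, 10], [0, 0, 0], 1], [[0, 2, 18], [0, 0, 0], 1], [[0, 2, 22], [0, 0, 0], 1], [[0, 2, 26], [0, 0, 0], 1], [[0, 2, 30], [0, 0, 0], 1], [[0, 2, 34], [0, 0, 0], 1], [[0, 2, 38], [0, 0, 0], 1], [[0, 2, 42], [0, 0, 0], 1], [[0, 2, 46], [0, 0, 0], 1], [[0, 2, 50], [0, 0, 0], 1]])

```text
clock: 3.35
tool_pos: [0.5048, -0.1804, 0.1646]
orientation: [180.0, -0.0, -21.5]
force: [-0.3, 0.0, -0.1]
opening: -0.0
gripper_force: 0.0
```

```bash
python3 - <<'E'
from h import *
s=snap('scene','s1.png')['color']; t=snap('top','t1.png')['color']
a=cv2.resize(t[190:320,345:480],None,fx=2.7,fy=2.7,interpolation=2)
b=cv2.resize(s[150:350,150:320],None,fx=2.5,fy=2.5,interpolation=2)
o=np.zeros((500,800,3),np.uint8);o[:a.shape[0],:a.shape[1]]=a;o[:b.shape[0],370:370+b.shape[1]]=b
cv2.imwrite('pics/c2.png',o)
E
```

```text
(no output)
```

View pics/c2.png

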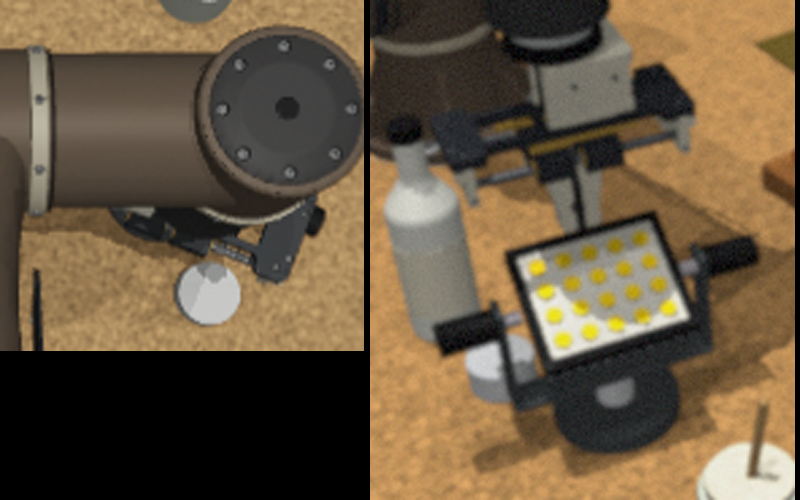

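The finger went down just behind the head's raised edge without touching it. I'll raise it and shift it over the head.

>>> move_arm(motion=[[[0, 0, -20], [0, 0, 0], 1], [[0, 0, -45], [0, 0, 0], 1], [[0, 0, -45], [0, 0, 0], 1], [[20, 0, -45], [0, 0, 0], 1], [[20, 0, -40], [0, 0, 0], 1], [[20, 0, -34], [0, 0, 0], 1], [[20, 0, -30], [0, 0, 0], 1], [[20, 0, -26], [0, 0, 0], 1], [[20, 0, -22], [0, 0, 0], 1], [[20, 0, -18], [0, 0, 0], 1]])

```text
clock: 4.28
tool_pos: [0.5231, -0.1876, 0.1825]
orientation: [180.0, 0.0, -21.5]
force: [0.1, 0.1, -0.4]
opening: 0.0005
gripper_force: 0.0
```

>>> move_arm(motion=[[[0, 0, 3], [0, 0, 0], 1], [[0, 0, 6], [0, 0, 0], 1], [[0, 0, 9], [0, 0, 0], 1], [[0, 0, 12], [0, 0, 0], 1], [[0, 0, 15], [0, 0, 0], 1], [[0, 0, 18], [0, 0, 0], 1]])

```text
clock: 4.78
tool_pos: [0.5234, -0.1877, 0.1647]
orientation: [-180.0, -0.0, -21.5]
force: [-0.6, 0.0, 0.1]
opening: 0.0006
gripper_force: 0.0
```

```bash
cat > look.py <<'E'
import sys
from h import *
s=snap('scene','s.png')['color']
cv2.imwrite('pics/'+sys.argv[1],cv2.resize(s[190:340,150:320],None,fx=4,fy=4,interpolation=2))
E
python3 look.py c3.png; python3 -c "
from h import *
print((proj('scene',[.5234,-.1877,.146])-[150,190])*4)"
```

```text
[353.19091817 253.15841269]
```

View pics/c3.png

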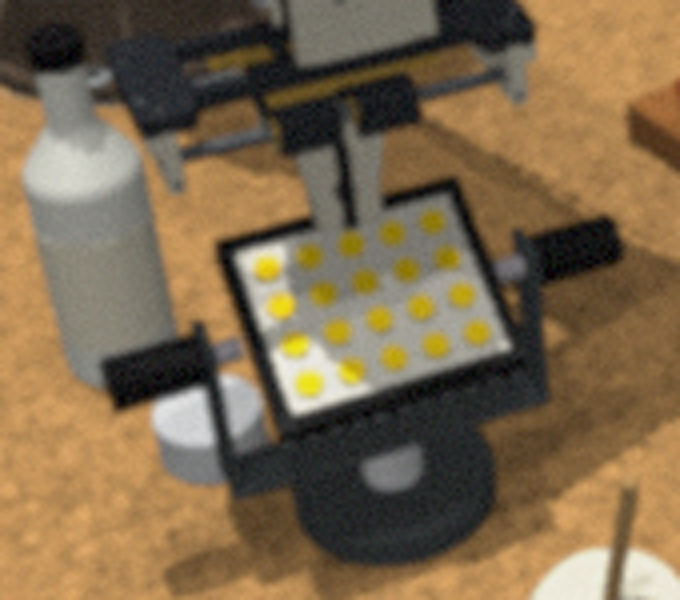

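>>> move_arm(motion=[[[0, 0, 3], [0, 0, 0], 1], [[0, 0, 6], [0, 0, 0], 1], [[0, 0, 9], [0, 0, 0], 1], [[0, 0, 12], [0, 0, 0], 1]])

```text
clock: 5.17
tool_pos: [0.5236, -0.1878, 0.1531]
orientation: [180.0, -0.0, -21.5]
force: [-1.7, 0.2, 4.9]
opening: 0.0004
gripper_force: 1.6
```

>>> move_arm(motion=[[[0, 0, 3], [0, 0, 0], 1], [[0, 0, 6], [0, 0, 0], 1], [[0, 0, 9], [0, 0, 0], 1]])

```text
clock: 5.42
tool_pos: [0.5232, -0.1877, 0.1438]
orientation: [180.0, 0.0, -21.5]
force: [-2.4, 0.3, 4.6]
opening: 0.0006
gripper_force: 2.0
```

```bash
python3 look.py c4.png
```

```text
(no output)
```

View pics/c4.png

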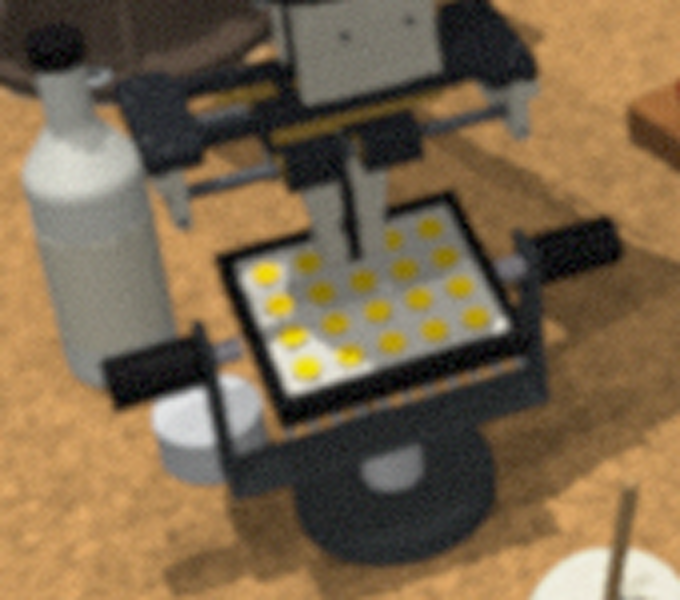

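The head is turning under about 5 N. I'll shift outward for more lever and keep pushing.

>>> move_arm(motion=[[[0, 0, -6], [0, 0, 0], 1], [[-18, 0, -6], [0, 0, 0], 1], [[-18, 0, -3], [0, 0, 0], 1], [[-18, 0, 0], [0, 0, 0], 1], [[-18, 0, 3], [0, 0, 0], 1], [[-18, 0, 6], [0, 0, 0], 1], [[-18, 0, 9], [0, 0, 0], 1], [[-18, 0, 12], [0, 0, 0], 1], [[-18, 0, 15], [0, 0, 0], 1], [[-18, 0, 18], [0, 0, 0], 1]])

```text
clock: 6.3
tool_pos: [0.5058, -0.1809, 0.1252]
orientation: [180.0, 0.1, -21.5]
force: [-5.1, 2.1, 3.7]
opening: 0.0006
gripper_force: 2.3
```

```bash
python3 look.py c5.png
```

```text
(no output)
```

View pics/c5.png

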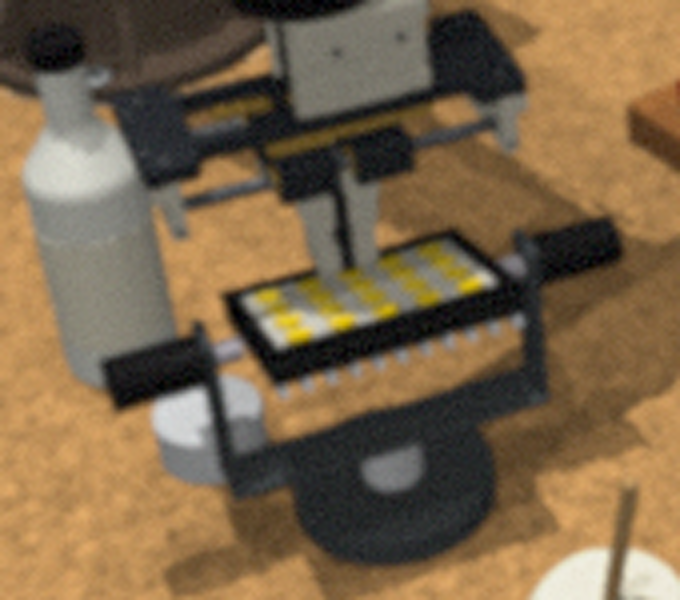

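>>> move_arm(motion=[[[0, 0, 2], [0, 0, 0], 1], [[0, 0, 4], [0, 0, 0], 1], [[0, 0, 6], [0, 0, 0], 1], [[0, 0, 8], [0, 0, 0], 1], [[2, 0, 10], [0, 0, 0], 1], [[4, 0, 10], [0, 0, 0], 1], [[6, 0, 10], [0, 0, 0], 1]])

```text
clock: 6.93
tool_pos: [0.511, -0.1831, 0.1151]
orientation: [180.0, 0.2, -21.5]
force: [-5.8, 2.6, 1.6]
opening: 0.0003
gripper_force: 2.8
```

```bash
python3 go.py 505 -181 240 -21.5 633 -232 240 -21.5 633 -232 172 -21.5
```

```text
6.93 [ 511.  -183.1  115.1] [180.    0.2 -21.5] [-5.8  2.6  1.6] [  1.  14. -24.  -0. -52.  68.]
[  -6.7    0.3 -124.9] [ 0.   0.2 -0. ]
[ 131.1    0.7 -125.2] [ 0.   0.2 -0. ]
[131.3   0.7 -57.2] [ 0.   0.2 -0. ]
```

>>> move_arm(motion=[[[-12, 0, 0], [0, 0, 0], 1], [[-12, 0, -40], [0, 0, 0], 1], [[-12, 0, -80], [0, 0, 0], 1], [[-12, 0, -120], [0, 0, 0], 1], [[-12, 0, -125], [0, 0, 0], 1], [[28, 0, -125], [0, 0, 0], 1], [[68, 0, -125], [0, 0, 0], 1], [[108, 0, -125], [0, 0, 0], 1], [[131, 0, -125], [0, 0, 0], 1], [[131, 0, -125], [0, 0, 0], 1]])

```text
clock: 7.77
tool_pos: [0.6384, -0.2331, 0.2388]
orientation: [180.0, -0.0, -21.6]
force: [-0.5, -0.1, -0.8]
opening: 0.0005
gripper_force: 0.0
```

>>> move_arm(motion=[[[0, 0, 35], [0, 0, 0], 1], [[0, 0, 65], [0, 0, 0], 1], [[0, 0, 65], [0, 0, 0], 1], [[-10, 0, 65], [0, 0, 0], 1], [[-20, 0, 65], [0, 0, 0], 1], [[-26, 0, 65], [0, 0, 0], 1], [[-30, 0, 65], [0, 0, 0], 1], [[-34, 0, 65], [0, 0, 0], 1], [[-38, 0, 65], [0, 0, 0], 1], [[-42, 0, 65], [0, 0, 0], 1]])

```text
clock: 8.6
tool_pos: [0.5949, -0.2158, 0.1767]
orientation: [-180.0, -0.1, -21.5]
force: [-0.2, 0.7, -0.5]
opening: -0.0001
gripper_force: 0.0
```

```bash
python3 go.py 563 -204 175 -21.5
```

```text
8.6 [ 594.9 -215.8  176.7] [-1.80e+02 -1.00e-01 -2.15e+01] [-0.2  0.7 -0.5] [ -2.  18.  -9.   0. -63.  71.]
[-34.    0.7   1.7] [-0.  -0.1 -0. ]
```

>>> move_arm(motion=[[[-3, 0, 2], [0, 0, 0], 1], [[-6, 0, 2], [0, 0, 0], 1], [[-9, 0, 2], [0, 0, 0], 1], [[-12, 0, 2], [0, 0, 0], 1], [[-15, 0, 2], [0, 0, 0], 1], [[-18, 0, 2], [0, 0, 0], 1], [[-21, 0, 2], [0, 0, 0], 1], [[-24, 0, 2], [0, 0, 0], 1], [[-27, 0, 2], [0, 0, 0], 1], [[-30, 0, 2], [0, 0, 0], 1]])

```text
clock: 9.43
tool_pos: [0.5668, -0.2048, 0.174]
orientation: [180.0, 0.0, -21.5]
force: [0.0, 0.2, 0.1]
opening: 0.0003
gripper_force: 0.0
```

```bash
python3 look.py c6.png
```

```text
(no output)
```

View pics/c6.png

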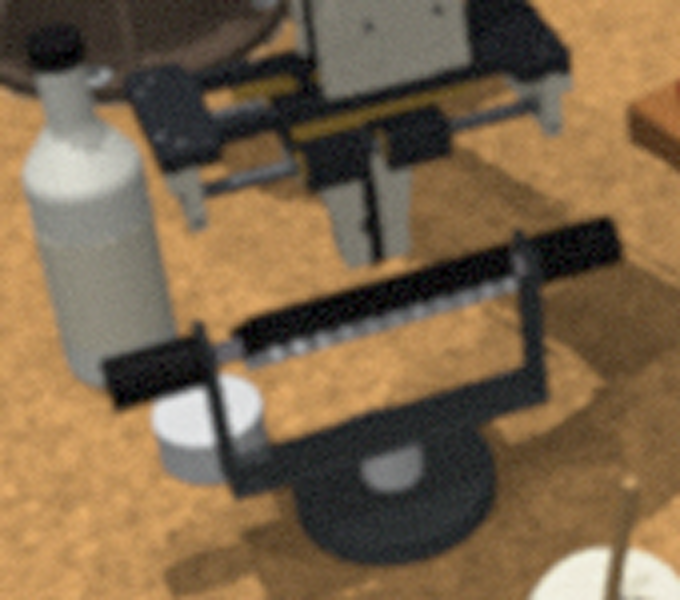

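```bash
python3 -c "
from h import *
for z in(.155,.165,.174): print(z,[((proj('scene',[.5668+a*.93,-.2048-a*.366,z])-[150,190])*4).round() for a in(-.0095,0,.0095)])"
```

```text
0.155 [array([374., 279.]), array([380., 290.]), array([386., 300.])]
0.165 [array([372., 263.]), array([377., 273.]), array([383., 284.])]
0.174 [array([370., 248.]), array([376., 259.]), array([382., 269.])]
```

The fingertip sits about at TCP height, so it passed over the head. I'll raise, go back behind the head and descend lower.

>>> move_arm(motion=[[[0, 0, -30], [0, 0, 0], 1], [[0, 0, -30], [0, 0, 0], 1], [[35, 0, -30], [0, 0, 0], 1], [[65, 0, -30], [0, 0, 0], 1], [[65, 0, -30], [0, 0, 0], 1], [[65, 0, 0], [0, 0, 0], 1], [[65, 0, 24], [0, 0, 0], 1], [[65, 0, 24], [0, 0, 0], 1], [[55, 0, 24], [0, 0, 0], 1], [[50, 0, 24], [0, 0, 0], 1]])

```text
clock: 10.32
tool_pos: [0.6133, -0.2232, 0.1512]
orientation: [180.0, -0.1, -21.5]
force: [-0.6, -0.1, 0.3]
opening: 0.0009
gripper_force: 0.0
```

>>> move_arm(motion=[[[-3, 0, 0], [0, 0, 0], 1], [[-6, 0, 0], [0, 0, 0], 1], [[-9, 0, 0], [0, 0, 0], 1], [[-12, 0, 0], [0, 0, 0], 1], [[-15, 0, 0], [0, 0, 0], 1], [[-18, 0, 0], [0, 0, 0], 1]])

```text
clock: 10.82
tool_pos: [0.6004, -0.2177, 0.1524]
orientation: [-180.0, -0.5, -21.5]
force: [10.4, -6.0, 5.0]
opening: 0.0005
gripper_force: 6.0
```

>>> move_arm(motion=[[[8, 0, 0], [0, 0, 0], 1], [[25, 0, 0], [0, 0, 0], 1], [[25, 0, -40], [0, 0, 0], 1], [[25, 0, -75], [0, 0, 0], 1], [[25, 0, -75], [0, 0, 0], 1], [[-15, 0, -75], [0, 0, 0], 1], [[-55, 0, -75], [0, 0, 0], 1], [[-95, 0, -75], [0, 0, 0], 1], [[-118, 0, -75], [0, 0, 0], 1], [[-118, 0, -75], [0, 0, 0], 1]])

```text
clock: 11.65
tool_pos: [0.483, -0.1722, 0.2255]
orientation: [-179.9, 0.1, -21.5]
force: [0.1, 0.3, -0.0]
opening: 0.0003
gripper_force: 0.0
```

```bash
python3 go.py 486.8 -174 200 -21.5 486.8 -174 105 -21.5 508 -182.3 105 -21.5
```

```text
11.65 [ 483.  -172.2  225.5] [-1.799e+02  1.000e-01 -2.150e+01] [ 0.1  0.3 -0. ] [  2.   5. -19.  -0. -66.  66.]
[ 4.3  0.3 25.5] [-0.1  0.1 -0. ]
[  4.4   0.4 120.5] [-0.1  0.1 -0. ]
[ 27.1   0.3 120.4] [-0.1  0.1 -0. ]
```

>>> move_arm(motion=[[[0, 0, 40], [0, 0, 0], 1], [[0, 0, 80], [0, 0, 0], 1], [[0, 0, 105], [0, 0, 0], 1], [[0, 0, 118], [0, 0, 0], 1], [[0, 0, 120], [0, 0, 0], 1], [[4, 0, 120], [0, 0, 0], 1], [[8, 0, 120], [0, 0, 0], 1], [[12, 0, 120], [0, 0, 0], 1], [[16, 0, 120], [0, 0, 0], 1], [[19, 0, 120], [0, 0, 0], 1]])

```text
clock: 12.48
tool_pos: [0.5048, -0.1804, 0.1055]
orientation: [-180.0, 0.0, -21.5]
force: [-3.2, 1.9, 0.4]
opening: 0.0006
gripper_force: 1.8
```

>>> move_arm(motion=[[[2, 0, 0], [0, 0, 0], 1], [[4, 0, 0], [0, 0, 0], 1], [[6, 0, 0], [0, 0, 0], 1], [[8, 0, 0], [0, 0, 0], 1]])

```text
clock: 12.82
tool_pos: [0.5109, -0.1832, 0.1045]
orientation: [180.0, 0.1, -21.5]
force: [-5.2, 2.9, -0.4]
opening: 0.0004
gripper_force: 2.2
```

>>> move_arm(motion=[[[-12, 0, 0], [0, 0, 0], 1], [[-12, 0, -40], [0, 0, 0], 1], [[-12, 0, -80], [0, 0, 0], 1], [[-12, 0, -120], [0, 0, 0], 1], [[-12, 0, -120], [0, 0, 0], 1], [[28, 0, -120], [0, 0, 0], 1], [[68, 0, -120], [0, 0, 0], 1], [[108, 0, -120], [0, 0, 0], 1], [[118, 0, -120], [0, 0, 0], 1], [[118, 0, -120], [0, 0, 0], 1]])

```text
clock: 13.65
tool_pos: [0.6248, -0.2279, 0.2234]
orientation: [180.0, -0.0, -21.6]
force: [0.0, 0.5, -0.3]
opening: 0.0008
gripper_force: 0.0
```

>>> move_arm(motion=[[[0, 0, 35], [0, 0, 0], 1], [[0, 0, 69], [0, 0, 0], 1], [[0, 0, 69], [0, 0, 0], 1], [[-10, 0, 69], [0, 0, 0], 1], [[-20, 0, 69], [0, 0, 0], 1], [[-24, 0, 69], [0, 0, 0], 1], [[-28, 0, 69], [0, 0, 0], 1], [[-32, 0, 69], [0, 0, 0], 1], [[-35, 0, 69], [0, 0, 0], 1], [[-38, 0, 69], [0, 0, 0], 1]])

```text
clock: 14.48
tool_pos: [0.5928, -0.2146, 0.1617]
orientation: [-180.0, -0.9, -21.4]
force: [12.6, -8.3, 11.2]
opening: 0.0003
gripper_force: 8.3
```

>>> move_arm(motion=[[[8, 0, -2], [0, 0, 0], 1], [[16, 0, -4], [0, 0, 0], 1], [[20, 0, -40], [0, 0, 0], 1], [[20, 0, -60], [0, 0, 0], 1], [[20, 0, -60], [0, 0, 0], 1], [[20, 0, -60], [0, 0, 0], 1]])

```text
clock: 14.98
tool_pos: [0.606, -0.22, 0.2174]
orientation: [-179.9, -0.1, -21.5]
force: [-0.5, -0.2, -1.1]
opening: 0.0005
gripper_force: 0.0
```

```bash
python3 - <<'E'
from h import *
s=snap('scene','s7.png')['color'];p=cv2.imread('pics/s.png')
d=s[200:340,150:330];t=p[200:340,150:330]
cv2.imwrite('pics/c7.png',cv2.resize(np.vstack([d]),None,fx=4,fy=4,interpolation=2))
c=np.array([.5473,-.1978,.13]);ax=np.array([.3665,.9304,0]);u=np.array([.9304,-.3665,0]);z=np.array([0,0,1])
for b in(35,45,55,65,75):
    b=np.radians(b);n=np.cos(b)*z-np.sin(b)*u;w=np.cos(b)*u+np.sin(b)*z
    print(round(np.degrees(b)),[((proj('scene',c+f*n+y*ax+h*w)-[150,200])*4).round().tolist() for y,h,f in((-.065,.055,.012),(-.065,.055,-.012),(.065,.055,.012),(.065,.055,-.012),(-.065,-.055,-.012),(.065,-.055,-.012))])
E
```

```text
35 [[255.0, 280.0], [268.0, 329.0], [512.0, 207.0], [525.0, 254.0], [238.0, 322.0], [472.0, 254.0]]
45 [[249.0, 261.0], [263.0, 309.0], [505.0, 189.0], [520.0, 235.0], [243.0, 339.0], [478.0, 271.0]]
55 [[243.0, 244.0], [258.0, 289.0], [499.0, 172.0], [515.0, 216.0], [249.0, 356.0], [484.0, 286.0]]
65 [[237.0, 228.0], [252.0, 270.0], [492.0, 158.0], [508.0, 197.0], [255.0, 371.0], [490.0, 300.0]]
75 [[231.0, 215.0], [245.0, 251.0], [485.0, 146.0], [502.0, 180.0], [260.0, 384.0], [497.0, 313.0]]
```

View pics/c7.png

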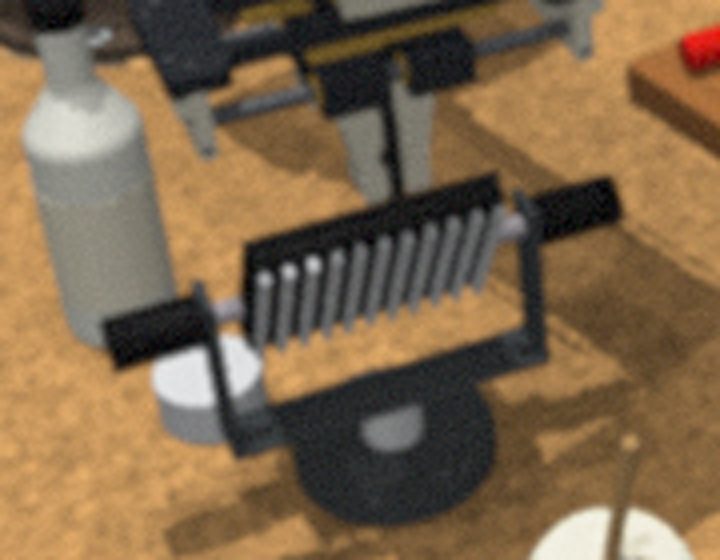

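```bash
python3 -c "
from h import *
o=ctrl.get_obs();P=o['tool_pos'];print(P)
for dz in(-.019,0,.02): print(dz,[((proj('scene',P+[a*.93,-a*.366,dz])-[150,200])*4).round() for a in(-.0095,0,.0095)])
s=cv2.imread('pics/s7.png'); print(s[240:262,248].tolist())"
```

```text
[ 0.60514673 -0.21981326  0.21600379]
-0.019 [array([391., 216.]), array([398., 227.]), array([404., 238.])]
0 [array([387., 184.]), array([394., 195.]), array([400., 206.])]
0.02 [array([383., 149.]), array([389., 159.]), array([396., 170.])]
[[11, 12, 13], [31, 33, 31], [23, 22, 20], [33, 34, 36], [34, 38, 37], [28, 34, 34], [41, 46, 42], [44, 45, 49], [38, 44, 45], [35, 41, 43], [27, 30, 35], [22, 18, 16], [37, 33, 36], [34, 33, 29], [26, 24, 20], [32, 32, 31], [20, 23, 18], [17, 16, 20], [11, 13, 12], [30, 29, 31], [41, 32, 36], [48, 50, 48]]
```

The head is now about 55° past face-up (image corners match). The vertical push jammed by friction at the edge corner, so I'll follow the arc instead.

>>> move_arm(motion=[[[15, 0, 30], [0, 0, 0], 1], [[15, 0, 63], [0, 0, 0], 1], [[15, 0, 63], [0, 0, 0], 1], [[0, 0, 63], [0, 0, 0], 1], [[-5, 0, 63], [0, 0, 0], 1], [[-8, 0, 63], [0, 0, 0], 1], [[-10, 0, 63], [0, 0, 0], 1]])

```text
clock: 15.62
tool_pos: [0.596, -0.2162, 0.1542]
orientation: [-180.0, -0.1, -21.5]
force: [0.1, -0.2, 0.2]
opening: 0.0003
gripper_force: 0.0
```

>>> move_arm(motion=[[[-2, 0, -1], [0, 0, 0], 1], [[-4, 0, -3], [0, 0, 0], 1], [[-6, 0, -5], [0, 0, 0], 1]])

```text
clock: 15.87
tool_pos: [0.5908, -0.2142, 0.1586]
orientation: [-180.0, -0.1, -21.5]
force: [1.0, -0.2, -1.2]
opening: 0.0004
gripper_force: 0.7
```

>>> move_arm(motion=[[[-3, 0, -3], [0, 0, 0], 1], [[-5, 0, -5], [0, 0, 0], 1], [[-7, 0, -7], [0, 0, 0], 1], [[-10, 0, -9], [0, 0, 0], 1], [[-13, 0, -11], [0, 0, 0], 1]])

```text
clock: 16.28
tool_pos: [0.578, -0.2093, 0.1691]
orientation: [180.0, -0.0, -21.5]
force: [1.8, -0.3, -1.2]
opening: 0.0003
gripper_force: 0.8
```

>>> move_arm(motion=[[[-3, 0, -1], [0, 0, 0], 1], [[-6, 0, -2], [0, 0, 0], 1], [[-9, 0, -3], [0, 0, 0], 1], [[-12, 0, -4], [0, 0, 0], 1], [[-15, 0, -5], [0, 0, 0], 1]])

```text
clock: 16.7
tool_pos: [0.5639, -0.2037, 0.1739]
orientation: [180.0, 0.0, -21.5]
force: [1.1, -0.9, -1.5]
opening: 0.0003
gripper_force: 0.8
```

```bash
python3 go.py 565 -204 173 -21.5
```

```text
16.7 [ 563.9 -203.7  173.9] [180.    0.  -21.5] [ 1.1 -0.9 -1.5] [ -1.  15. -13.  -0. -62.  70.]
[ 1.2 -0.1  0.9] [ 0.  0. -0.]
```

>>> move_arm(motion=[[[-3, 0, 0], [0, 0, 0], 1], [[-6, 0, 0], [0, 0, 0], 1], [[-9, 0, 0], [0, 0, 0], 1], [[-12, 0, 0], [0, 0, 0], 1]])

```text
clock: 17.03
tool_pos: [0.5531, -0.1994, 0.1742]
orientation: [180.0, -0.0, -21.5]
force: [1.4, -1.2, 0.4]
opening: 0.001
gripper_force: 1.0
```

>>> move_arm(motion=[[[20, 0, -5], [0, 0, 0], 1], [[20, 0, -45], [0, 0, 0], 1], [[20, 0, -60], [0, 0, 0], 1], [[0, 40, -60], [0, 0, 0], 1], [[-35, 70, -60], [0, 0, 0], 1], [[-70, 90, -60], [0, 0, 0], 1], [[-70, 90, -60], [0, 0, 0], 1]])

```text
clock: 17.62
tool_pos: [0.4487, -0.2577, 0.2336]
orientation: [-180.0, 0.2, -21.7]
force: [-0.3, 0.3, -0.6]
opening: 0.0003
gripper_force: 0.0
```

```bash
python3 go.py 555 -60 235 32.5; python3 -c "
import numpy as np
c=np.array([547.3,-197.8])
for az in (68.5,50,32,14,-3.6):
    t=np.radians(az);e=np.array([np.cos(t),np.sin(t)]);f=np.array([e[1],-e[0]]);d=np.array([np.cos(np.radians(-57.5)),np.sin(np.radians(-57.5))])
    print(az,(c+118*e-14*f-21*d).round(),f.round(2))"
```

```text
17.62 [ 448.7 -257.7  233.6] [-180.     0.2  -21.7] [-0.3  0.3 -0.6] [ -8.   5. -18.  -0. -67.  77.]
[  25.8 -222.9   -1.3] [ -0.1   0.1 -54.2]
68.5 [566. -65.] [ 0.93 -0.37]
50 [601. -81.] [ 0.77 -0.64]
32 [ 629. -106.] [ 0.53 -0.85]
14 [ 647. -138.] [ 0.24 -0.97]
-3.6 [ 655. -174.] [-0.06 -1.  ]
```

```bash
cat > arc.py <<'E'
# shifts/turns in tool frame for finger at (radial, tangential) of the yoke with left-knob azimuth az, tool y along the CW tangent
import sys
from h import *
from scipy.spatial.transform import Rotation as R
o=ctrl.get_obs();Rt=R.from_euler('xyz',o['orientation'],degrees=True)
print(round(o['clock'],2),(o['tool_pos']*1e3).round(1),o['orientation'].round(1),o['force'].round(1))
r,tan,z=map(float,sys.argv[1:4])
for az in map(float,sys.argv[4:]):
    t=np.radians(az);e=np.array([np.cos(t),np.sin(t)]);f=np.array([e[1],-e[0]])
    P=np.append(np.array([547.3,-197.8])+r*e+tan*f,z)
    print(az,P.round(),(Rt.inv().apply(P-o['tool_pos']*1e3)).round().tolist(),(Rt.inv()*R.from_euler('xyz',[180,0,az],degrees=True)).as_rotvec(degrees=True).round(1).tolist())
E
python3 arc.py 118 -70 245 68.5
```

```text
17.62 [ 448.7 -257.7  233.6] [-180.     0.2  -21.7] [-0.3  0.3 -0.6]
68.5 [525. -62. 245.] [-1.0, -210.0, -11.0] [-0.2, 0.1, -90.2]
```

>>> move_arm(motion=[[[0, -40, -11], [0, 0, -7], 1], [[0, -80, -11], [0, 0, -14], 1], [[0, -120, -11], [0, 0, -21], 1], [[0, -160, -11], [0, 0, -28], 1], [[0, -200, -11], [0, 0, -35], 1], [[0, -210, -11], [0, 0, -42], 1], [[0, -210, -11], [0, 0, -49], 1], [[0, -210, -11], [0, 0, -56], 1], [[0, -210, -11], [0, 0, -63], 1], [[0, -210, -11], [0, 0, -70], 1]])

```text
clock: 18.45
tool_pos: [0.5312, -0.0617, 0.2444]
orientation: [-179.9, 0.1, 48.8]
force: [0.4, -0.1, -0.4]
opening: 0.0001
gripper_force: 0.0
```

```bash
python3 arc.py 118 -70 240 68.5; python3 arc.py 118 -65 133 68.5
```

```text
18.45 [531.2 -61.7 244.4] [-1.799e+02  1.000e-01  4.880e+01] [ 0.4 -0.1 -0.4]
68.5 [525. -62. 240.] [-4.0, -4.0, 4.0] [-0.1, 0.0, -19.7]
18.45 [531.2 -61.7 244.4] [-1.799e+02  1.000e-01  4.880e+01] [ 0.4 -0.1 -0.4]
68.5 [530. -64. 133.] [-2.0, 1.0, 111.0] [-0.1, 0.0, -19.7]
```

>>> move_arm(motion=[[[-2, 0, 0], [0, 0, -7], 1], [[-2, 0, 0], [0, 0, -14], 1], [[-2, 1, 0], [0, 0, -19.7], 1], [[-2, 1, 40], [0, 0, -19.7], 1], [[-2, 1, 80], [0, 0, -19.7], 1], [[-2, 1, 111], [0, 0, -19.7], 1], [[-2, 1, 111], [0, 0, -19.7], 1]])

```text
clock: 19.03
tool_pos: [0.5262, -0.0646, 0.1277]
orientation: [-179.4, 0.3, 68.1]
force: [-1.5, -0.4, -0.9]
opening: 0.0005
gripper_force: 0.0
```

>>> move_arm(motion=[[[0, 5, 0], [0, 0, 0], 1], [[0, 10, 0], [0, 0, 0], 1], [[0, 14, 0], [0, 0, 0], 1], [[0, 18, 0], [0, 0, 0], 1], [[0, 21, 0], [0, 0, 0], 1], [[0, 24, 0], [0, 0, 0], 1], [[0, 27, 0], [0, 0, 0], 1]])

```text
clock: 19.62
tool_pos: [0.557, -0.0744, 0.1345]
orientation: [180.0, -0.0, 68.2]
force: [-0.2, -0.6, 0.1]
opening: 0.0007
gripper_force: 0.0
```

```bash
python3 arc.py 118 -35 133 68.5 65 60 55 50 45 40
```

```text
19.62 [557.  -74.4 134.5] [180.   -0.   68.2] [-0.2 -0.6  0.1]
68.5 [558. -75. 133.] [-0.0, 1.0, 2.0] [0.0, -0.0, -0.3]
65.0 [565. -76. 133.] [2.0, 8.0, 2.0] [0.0, -0.0, 3.2]
60.0 [576. -78. 133.] [4.0, 19.0, 2.0] [0.0, -0.0, 8.2]
55.0 [586. -81. 133.] [5.0, 30.0, 2.0] [0.0, -0.0, 13.2]
50.0 [596. -85. 133.] [5.0, 40.0, 2.0] [0.0, -0.0, 18.2]
45.0 [606. -90. 133.] [4.0, 51.0, 2.0] [0.0, -0.0, 23.2]
40.0 [615. -95. 133.] [2.0, 62.0, 2.0] [0.0, -0.0, 28.2]
```

>>> move_arm(motion=[[[1, 2, 2], [0, 0, 0.5], 1], [[1, 4, 2], [0, 0, 1.5], 1], [[2, 7, 2], [0, 0, 3], 1], [[2, 10, 2], [0, 0, 4.2], 1], [[3, 14, 2], [0, 0, 6], 1], [[4, 19, 2], [0, 0, 8.2], 1]])

```text
clock: 20.12
tool_pos: [0.5752, -0.0777, 0.1318]
orientation: [-179.9, 0.0, 59.8]
force: [-2.4, -0.1, 1.0]
opening: 0.0003
gripper_force: 1.2
```

```bash
python3 arc.py 118 -35 134 57 54 51 48 45 42 39 36 33 30
```

```text
20.12 [575.2 -77.7 131.8] [-179.9    0.    59.8] [-2.4 -0.1  1. ]
57.0 [582. -80. 134.] [2.0, 7.0, -2.0] [-0.1, 0.0, 2.8]
54.0 [588. -82. 134.] [3.0, 13.0, -2.0] [-0.1, 0.0, 5.8]
51.0 [594. -84. 134.] [4.0, 20.0, -2.0] [-0.1, 0.0, 8.8]
48.0 [600. -87. 134.] [5.0, 26.0, -2.0] [-0.1, 0.0, 11.8]
45.0 [606. -90. 134.] [5.0, 33.0, -2.0] [-0.1, 0.0, 14.8]
42.0 [612. -93. 134.] [5.0, 39.0, -2.0] [-0.1, 0.0, 17.8]
39.0 [617. -96. 134.] [5.0, 45.0, -2.0] [-0.1, 0.1, 20.8]
36.0 [ 622. -100.  134.] [4.0, 52.0, -2.0] [-0.1, 0.1, 23.8]
33.0 [ 627. -104.  134.] [3.0, 58.0, -2.0] [-0.1, 0.1, 26.8]
30.0 [ 632. -108.  134.] [2.0, 65.0, -2.0] [-0.1, 0.1, 29.8]
```

In contact at about 2.4 N. I'll keep going along the arc.

>>> move_arm(motion=[[[2, 7, -2], [0, 0, 2.8], 1], [[3, 13, -2], [0, 0, 5.8], 1], [[4, 20, -2], [0, 0, 8.8], 1], [[5, 26, -2], [0, 0, 11.8], 1], [[5, 33, -2], [0, 0, 14.8], 1], [[5, 39, -2], [0, 0, 17.8], 1], [[5, 45, -2], [0, 0, 20.8], 1], [[4, 52, -2], [0, 0, 23.8], 1], [[3, 58, -2], [0, 0, 26.8], 1], [[2, 65, -2], [0, 0, 29.8], 1]])

```text
clock: 20.95
tool_pos: [0.6325, -0.1086, 0.1339]
orientation: [-180.0, 0.1, 30.0]
force: [-3.3, -1.1, 1.7]
opening: 0.0001
gripper_force: 1.6
```

```bash
python3 arc.py 118 -35 133 27 24 21 18 15 12 9 6 4
```

```text
20.95 [ 632.5 -108.6  133.9] [-1.8e+02  1.0e-01  3.0e+01] [-3.3 -1.1  1.7]
27.0 [ 637. -113.  133.] [1.0, 6.0, 1.0] [-0.0, 0.1, 3.0]
24.0 [ 641. -118.  133.] [3.0, 12.0, 1.0] [-0.0, 0.1, 6.0]
21.0 [ 645. -123.  133.] [4.0, 19.0, 1.0] [-0.0, 0.1, 9.0]
18.0 [ 649. -128.  133.] [4.0, 25.0, 1.0] [-0.0, 0.1, 12.0]
15.0 [ 652. -133.  133.] [5.0, 31.0, 1.0] [-0.0, 0.1, 15.0]
12.0 [ 655. -139.  133.] [5.0, 38.0, 1.0] [-0.0, 0.1, 18.0]
9.0 [ 658. -145.  133.] [4.0, 44.0, 1.0] [-0.0, 0.1, 21.0]
6.0 [ 661. -151.  133.] [4.0, 51.0, 1.0] [-0.0, 0.1, 24.0]
4.0 [ 663. -155.  133.] [3.0, 55.0, 1.0] [-0.0, 0.1, 26.0]
```

>>> move_arm(motion=[[[1, 6, 1], [0, 0, 3], 1], [[3, 12, 1], [0, 0, 6], 1], [[4, 19, 1], [0, 0, 9], 1], [[4, 25, 1], [0, 0, 12], 1], [[5, 31, 1], [0, 0, 15], 1], [[5, 38, 1], [0, 0, 18], 1], [[4, 44, 1], [0, 0, 21], 1]])

```text
clock: 21.53
tool_pos: [0.6586, -0.1449, 0.1337]
orientation: [180.0, 0.0, 9.0]
force: [-1.9, 1.7, 6.5]
opening: 0.0004
gripper_force: 2.5
```

```bash
python3 - <<'E'
from h import *
s=snap('scene','s8.png')['color'];t=snap('top','t8.png')['color']
o=np.zeros((600,800,3),np.uint8)
b=cv2.resize(s[190:340,160:300],None,fx=4,fy=4,interpolation=2);o[:600,:560]=b
a=cv2.resize(t[190:330,370:455],(240,395),interpolation=2);o[:395,560:800]=a
cv2.imwrite('pics/c8.png',o)
E
python3 arc.py 118 -35 133 9 6 4 2
```

```text
21.63 [ 659.  -145.4  133.4] [180.  -0.   9.] [0.4 0.1 1.6]
9.0 [ 658. -145.  133.] [-1.0, -1.0, 0.0] [0.0, -0.0, -0.0]
6.0 [ 661. -151.  133.] [1.0, 6.0, 0.0] [0.0, -0.0, 3.0]
4.0 [ 663. -155.  133.] [2.0, 10.0, 0.0] [0.0, -0.0, 5.0]
2.0 [ 664. -159.  133.] [3.0, 14.0, 0.0] [0.0, -0.0, 7.0]
```

View pics/c8.png

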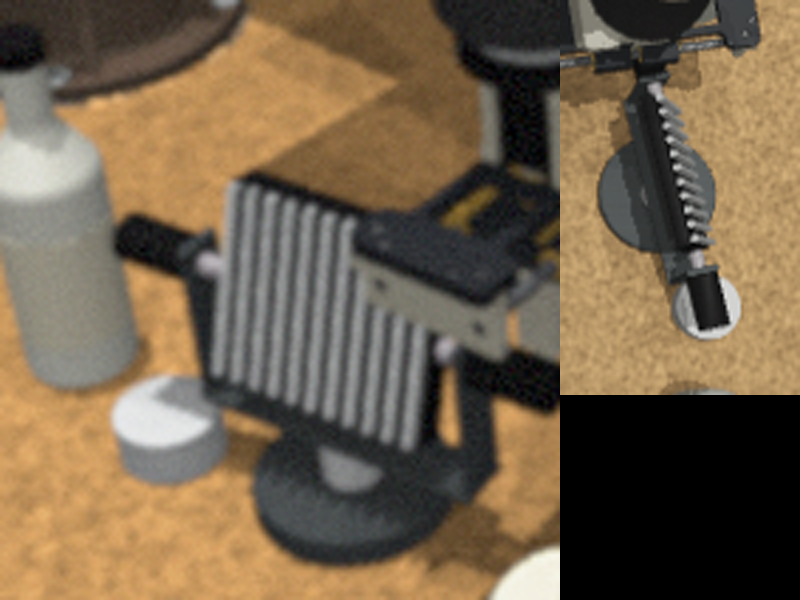

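Image shows the head upright with its fins facing the camera and the R knob over the tin, at top-crop (714,325). I'll fit the yoke azimuth and tilt numerically.

```bash
python3 - <<'E'
from h import *
c=np.array([.5473,-.1978,.13])
S=lambda x,y:np.array([x/4+160,y/4+190]); T=lambda x,y:np.array([370+(x-560)/2.82,190+y/2.82])
for q in [at('top',*T(714,325),.13),at('top',*T(703,270),.13),at('scene',*S(122,236),.13)]:
    d=c-q; print('Rknob',q.round(4),np.hypot(*d[:2]).round(4),np.degrees(np.arctan2(d[1],d[0])).round(1))
for az in(-4,4,9,14):
  t=np.radians(az);ax=np.array([np.cos(t),np.sin(t),0]);u=np.array([np.sin(t),-np.cos(t),0]);z=np.array([0,0,1])
  print(az,'knobR end',((proj('scene',c-.135*ax)-[160,190])*4).round(),((proj('top',c-.135*ax)-[370,190])*2.82+[560,0]).round())
  for b in(90,97,104,110):
    b=np.radians(b);n=np.cos(b)*z-np.sin(b)*u;w=np.cos(b)*u+np.sin(b)*z
    print('  ',round(np.degrees(b)),[((proj('scene',c+f*n+y*ax+h*w)-[160,190])*4).round().tolist() for y,h,f in((-.065,.055,-.012),(-.065,-.055,-.012),(.065,-.055,-.012),(-.065,.055,.012))],[((proj('top',c+f*n+y*ax+h*w)-[370,190])*2.82+[560,0]).round().tolist() for y,h,f in((-.065,.055,-.012),(-.065,.055,.012),(.065,.055,.012))])
E
```

```text
Rknob [ 0.4181 -0.2288  0.13  ] 0.1329 13.5
Rknob [ 0.4644 -0.22    0.13  ] 0.0859 15.0
Rknob [ 0.4173 -0.2347  0.13  ] 0.1351 15.8
-4 knobR end [188. 195.] [666. 331.]
   90 [[226.0, 174.0], [253.0, 342.0], [398.0, 461.0], [265.0, 156.0]] [[696.0, 243.0], [667.0, 240.0], [677.0, 85.0]]
   97 [[237.0, 167.0], [243.0, 344.0], [387.0, 465.0], [277.0, 154.0]] [[688.0, 242.0], [659.0, 240.0], [668.0, 84.0]]
   104 [[248.0, 161.0], [232.0, 346.0], [376.0, 467.0], [287.0, 153.0]] [[680.0, 241.0], [650.0, 239.0], [660.0, 84.0]]
   110 [[258.0, 158.0], [223.0, 346.0], [368.0, 467.0], [296.0, 154.0]] [[673.0, 240.0], [644.0, 239.0], [654.0, 85.0]]
4 knobR end [159. 210.] [689. 331.]
   90 [[213.0, 183.0], [242.0, 351.0], [414.0, 454.0], [249.0, 162.0]] [[708.0, 241.0], [678.0, 242.0], [666.0, 86.0]]
   97 [[223.0, 175.0], [232.0, 354.0], [404.0, 458.0], [259.0, 159.0]] [[700.0, 241.0], [670.0, 243.0], [657.0, 87.0]]
   104 [[234.0, 169.0], [222.0, 357.0], [395.0, 461.0], [269.0, 158.0]] [[691.0, 241.0], [662.0, 244.0], [649.0, 88.0]]
   110 [[242.0, 164.0], [214.0, 357.0], [387.0, 462.0], [27
[... 389 characters left out ...]
, [258.0, 161.0]] [[698.0, 241.0], [669.0, 246.0], [643.0, 91.0]]
   110 [[233.0, 169.0], [210.0, 365.0], [399.0, 458.0], [266.0, 161.0]] [[691.0, 242.0], [662.0, 247.0], [636.0, 93.0]]
14 knobR end [128. 232.] [716. 327.]
   90 [[201.0, 195.0], [230.0, 364.0], [432.0, 442.0], [231.0, 171.0]] [[721.0, 236.0], [692.0, 243.0], [653.0, 91.0]]
   97 [[209.0, 186.0], [221.0, 368.0], [424.0, 447.0], [240.0, 168.0]] [[713.0, 238.0], [684.0, 245.0], [645.0, 93.0]]
   104 [[218.0, 179.0], [213.0, 371.0], [416.0, 451.0], [248.0, 166.0]] [[705.0, 240.0], [676.0, 247.0], [637.0, 95.0]]
   110 [[225.0, 174.0], [206.0, 372.0], [410.0, 453.0], [255.0, 165.0]] [[698.0, 242.0], [669.0, 249.0], [630.0, 97.0]]
```

```bash
cat > fins.py <<'E'
import sys
from h import *
f,az=sys.argv[1],float(sys.argv[2])
box=list(map(int,sys.argv[3:7])) if len(sys.argv)>3 else [205,235,260,300]
g=cv2.cvtColor(cv2.imread(f),cv2.COLOR_BGR2GRAY)
L=cv2.createLineSegmentDetector().detect(cv2.resize(g,None,fx=4,fy=4,interpolation=2))[0][:,0]/4
t=np.radians(az);c=np.array([.5473,-.1978,.13]);ax=np.array([np.cos(t),np.sin(t),0]);u=np.array([np.sin(t),-np.cos(t),0]);z=np.array([0,0,1])
out=[]
for x1,y1,x2,y2 in L:
    m=np.array([(x1+x2)/2,(y1+y2)/2]);l=np.hypot(x2-x1,y2-y1)
    if l<14 or not(box[0]<m[0]<box[2] and box[1]<m[1]<box[3]) or abs(x2-x1)>.4*abs(y2-y1): continue
    a=(x2-x1)/(y2-y1); o,d=ray('scene',*m); P=o+d*((c-o)@u+.012)/(d@u)
    bs=np.arange(80,125,.5); pr=[]
    for b in bs:
        w=np.cos(np.radians(b))*u+np.sin(np.radians(b))*z; q=proj('scene',P+.02*w)-proj('scene',P-.02*w); pr.append(q[0]/q[1])
    out.append((bs[np.argmin(abs(np.array(pr)-a))],l,m.round(),round((P-c)@ax,3)))
b=np.array([o[0] for o in out]);print(len(b),'median b',np.median(b),b)
E
for a in 12 14.5;do python3 fins.py pics/s8.png $a;done
python3 - <<'E'
from h import *
# tool-free: leather centroid by colour, top & scene originals
for f,n,r in(('pics/top0.png','top',(225,225,280,268)),('pics/scene0.png','scene',(345,210,405,245))):
    im=cv2.imread(f)[r[1]:r[3],r[0]:r[2]].astype(int);h=cv2.cvtColor(im.astype(np.uint8),cv2.COLOR_BGR2HSV)
    c0=h[h.shape[0]//2,h.shape[1]//2];m=((abs(h[...,0].astype(int)-c0[0])<5)&(h[...,0]>20)).astype(np.uint8)
    k,l,st,ce=cv2.connectedComponentsWithStats(cv2.morphologyEx(m,cv2.MORPH_OPEN,np.ones((3,3))));i=1+st[1:,4].argmax()
    p=ce[i]+r[:2];print(n,c0,p,st[i],at(n,*p,.033))
E
```

```text
22 median b 107.5 [107.5 107.5 107.5  90.  107.5 107.  107.5 107.5 107.5 107.5 107.5 107.5
 107.  107.5 109.5 107.5 107.5 107.5 107.5 108.  107.  107.5]
22 median b 108.5 [108.5 108.5 108.5  90.  108.5 108.5 108.5 108.5 108.5 108.5 108.5 108.5
 108.  108.5 110.5 108.5 108.5 108.5 108.5 109.  107.5 108.5]
top [ 23 121 116] [250.59028414 245.02383135] [   6    4   40   33 1091] [0.57195277 0.2080159  0.033     ]
scene [ 21 144 108] [375.42095915 228.15097691] [ 10   7  42  24 563] [0.57276675 0.20401676 0.033     ]
```

>>> move_arm(motion=[[[0, -8, 0], [0, 0, 0], 1], [[0, -20, 0], [0, 0, 0], 1], [[2, -20, 10], [0, 0, 0], 1], [[2, -20, 10], [0, 0, 0], 1], [[3, -12, 10], [0, 0, 0], 1]])

```text
clock: 22.05
tool_pos: [0.6589, -0.1305, 0.1221]
orientation: [-180.0, 0.1, 9.3]
force: [0.4, -0.4, 0.3]
opening: 0.0005
gripper_force: 0.0
```

```bash
python3 arc.py 121 -35 124 12 9 6 3 0 -2 -4
```

```text
22.05 [ 658.9 -130.5  122.1] [-1.8e+02  1.0e-01  9.3e+00] [ 0.4 -0.4  0.3]
12.0 [ 658. -138.  124.] [-2.0, 8.0, -2.0] [-0.0, 0.1, -2.7]
9.0 [ 661. -144.  124.] [0.0, 14.0, -2.0] [-0.0, 0.1, 0.3]
6.0 [ 664. -150.  124.] [2.0, 20.0, -2.0] [-0.0, 0.1, 3.3]
3.0 [ 666. -157.  124.] [3.0, 27.0, -2.0] [-0.0, 0.1, 6.3]
0.0 [ 668. -163.  124.] [4.0, 33.0, -2.0] [-0.0, 0.1, 9.3]
-2.0 [ 669. -167.  124.] [5.0, 38.0, -2.0] [-0.0, 0.1, 11.3]
-4.0 [ 670. -171.  124.] [5.0, 42.0, -2.0] [-0.0, 0.1, 13.3]
```

>>> move_arm(motion=[[[-1, 5, -1], [0, 0, 0], 1], [[-1, 9, -1], [0, 0, 0], 1], [[0, 12, -1], [0, 0, 0], 1], [[0, 15, -1], [0, 0, 1], 1], [[1, 18, -1], [0, 0, 2.5], 1]])

```text
clock: 22.47
tool_pos: [0.6636, -0.1502, 0.1241]
orientation: [-180.0, -0.0, 6.5]
force: [0.4, 2.2, 0.5]
opening: 0.0003
gripper_force: 1.0
```

```bash
python3 arc.py 121 -35 123 6 3 0 -2 -4 -6
```

```text
22.47 [ 663.6 -150.2  124.1] [-180.    -0.     6.5] [0.4 2.2 0.5]
6.0 [ 664. -150.  123.] [0.0, 0.0, 1.0] [-0.0, -0.0, 0.5]
3.0 [ 666. -157.  123.] [2.0, 7.0, 1.0] [-0.0, -0.0, 3.5]
0.0 [ 668. -163.  123.] [3.0, 13.0, 1.0] [-0.0, -0.0, 6.5]
-2.0 [ 669. -167.  123.] [4.0, 17.0, 1.0] [-0.0, -0.0, 8.5]
-4.0 [ 670. -171.  123.] [4.0, 22.0, 1.0] [-0.0, -0.0, 10.5]
-6.0 [ 671. -176.  123.] [5.0, 26.0, 1.0] [-0.0, -0.0, 12.5]
```

>>> move_arm(motion=[[[1, 2, 0], [0, 0, 1], 1], [[2, 5, 0], [0, 0, 2.5], 1], [[2, 7, 0], [0, 0, 3.5], 1], [[3, 10, 0], [0, 0, 5], 1], [[3, 13, 0], [0, 0, 6.5], 1]])

```text
clock: 22.88
tool_pos: [0.6682, -0.1625, 0.124]
orientation: [180.0, -0.0, 0.0]
force: [0.6, 2.2, 0.2]
opening: 0.0008
gripper_force: 1.0
```

```bash
cat > knob.py <<'E'
# fit yoke azimuth: render R knob silhouette in top view (dark pixels) and score
import sys
from h import *
im=cv2.GaussianBlur(cv2.cvtColor(snap('top',sys.argv[1])['color'],cv2.COLOR_BGR2GRAY),(3,3),0)
c=np.array([.5473,-.1978,.13]);best=[]
def score(az,s):
    t=np.radians(az);ax=np.array([np.cos(t),np.sin(t),0])*s;p=np.array([-ax[1],ax[0],0])
    P=lambda r,y:proj('top',c+r*ax+y*p)
    m=np.zeros_like(im);o=m.copy()
    q=lambda a,b,h:np.array([P(a,-h),P(b,-h),P(b,h),P(a,h)])*16
    cv2.fillPoly(m,[q(.094,.135,.014).astype(np.int32)],255,shift=4);cv2.fillPoly(o,[q(.094,.144,.024).astype(np.int32)],255,shift=4);o[m>0]=0
    return cv2.mean(im,o)[0]-cv2.mean(im,m)[0]
for s in(-1,1):
    a=np.arange(-20,30,.5);v=[score(x,s) for x in a];i=np.argmax(v);print('R' if s<0 else 'L',a[i],round(v[i],1),[(x,round(y)) for x,y in zip(a[max(0,i-6):i+7:3],v[max(0,i-6):i+7:3])])
E
sed 's/snap(.top.,sys.argv\[1\]).*\],cv2.COLOR/cv2.imread("pics\/t8.png"),cv2.COLOR/' knob.py > k2.py; python3 k2.py; python3 knob.py t9.png; python3 arc.py 121 -35 123 0 -2 -4 -6 -8
```

```text
R 13.0 110.3 [(np.float64(10.0), 64), (np.float64(11.5), 96), (np.float64(13.0), 110), (np.float64(14.5), 98), (np.float64(16.0), 59)]
L 20.0 12.9 [(np.float64(17.0), 11), (np.float64(18.5), 13), (np.float64(20.0), 13), (np.float64(21.5), 4), (np.float64(23.0), 0)]
R 2.0 108.4 [(np.float64(-1.0), 86), (np.float64(0.5), 103), (np.float64(2.0), 108), (np.float64(3.5), 89), (np.float64(5.0), 65)]
L 26.5 26.3 [(np.float64(23.5), 26), (np.float64(25.0), 26), (np.float64(26.5), 26), (np.float64(28.0), 24), (np.float64(29.5), 20)]
22.93 [ 668.4 -163.   124. ] [ 1.8e+02 -0.0e+00 -1.0e-01] [0.4 0.6 0.3]
0.0 [ 668. -163.  123.] [-0.0, -0.0, 1.0] [0.0, -0.0, -0.1]
-2.0 [ 669. -167.  123.] [1.0, 4.0, 1.0] [0.0, -0.0, 1.9]
-4.0 [ 670. -171.  123.] [2.0, 8.0, 1.0] [0.0, -0.0, 3.9]
-6.0 [ 671. -176.  123.] [3.0, 13.0, 1.0] [0.0, -0.0, 5.9]
-8.0 [ 672. -180.  123.] [4.0, 17.0, 1.0] [0.0, -0.0, 7.9]
```

>>> move_arm(motion=[[[1, 4, 0], [0, 0, 2], 1], [[2, 8, 0], [0, 0, 3.9], 1], [[3, 12, 0], [0, 0, 5.4], 1], [[3, 12, 0], [0, 0, 5.4], 1]])

```text
clock: 23.27
tool_pos: [0.6711, -0.1751, 0.1239]
orientation: [180.0, 0.0, -5.3]
force: [0.1, -0.4, -0.0]
opening: 0.0005
gripper_force: 0.1
```

>>> move_arm(motion=[[[0, -20, 0], [0, 0, 0], 1], [[0, -45, 0], [0, 0, 0], 1], [[0, -45, -40], [0, 0, 0], 1], [[0, -45, -80], [0, 0, 0], 1], [[0, -85, -120], [0, 0, 0], 1], [[0, -125, -120], [0, 0, 0], 1], [[0, -165, -120], [0, 0, 0], 1], [[0, -200, -120], [0, 0, 0], 1], [[0, -200, -120], [0, 0, 0], 1]])

```text
clock: 24.02
tool_pos: [0.6899, 0.0308, 0.2443]
orientation: [-179.9, -0.1, -4.9]
force: [-0.6, -0.9, -0.3]
opening: 0.0002
gripper_force: 0.0
```

```bash
cat > both.py <<'E'
# joint fit with both knobs free centre
from h import *
import sys
from scipy.optimize import minimize
im=cv2.GaussianBlur(cv2.cvtColor(snap('top',sys.argv[1])['color'],cv2.COLOR_BGR2GRAY),(3,3),0).astype(np.float32)
sc=cv2.GaussianBlur(cv2.cvtColor(snap('scene','s10.png')['color'],cv2.COLOR_BGR2GRAY),(3,3),0).astype(np.float32)
def cost(q):
    c=np.array([q[0]/1e3,q[1]/1e3,.13]);t=np.radians(q[2]);tot=0
    for s in(-1,1):
        ax=np.array([np.cos(t),np.sin(t),0])*s;p=np.array([-ax[1],ax[0],0])
        v=lambda r,y:float(im[tuple(np.round(proj('top',c+r*ax+y*p)).astype(int)[::-1])]) 
        f=lambda r,y:cv2.remap(im,*[np.float32([[k]]) for k in proj('top',c+r*ax+y*p)],cv2.INTER_LINEAR)[0,0]
        rs=np.arange(.096,.134,.004)
        tot+=np.mean([f(r,y) for r in rs for y in(-.010,0,.010)])-.5*np.mean([f(r,y) for r in rs for y in(-.019,.019)])-.3*np.mean([f(.141,y) for y in(-.008,0,.008)])
    return tot
r=min((minimize(cost,[547,-198,a],method='Nelder-Mead',options=dict(initial_simplex=[[547,-198,a],[552,-198,a],[547,-193,a],[547,-198,a+4]])) for a in(-6,-3,0)),key=lambda r:r.fun)
print(r.x.round(1),r.fun)
d=np.array([572.3,206])-r.x[:2];e=np.degrees(np.arctan2(d[1],d[0]))-90;print('want az',e.round(1),'err',(r.x[2]-e).round(1),'tilt want b',90+np.degrees(np.arctan2(97,np.hypot(*d))).round(1))
E
python3 both.py t10.png; for a in -5 -3.5 -2;do python3 fins.py pics/s10.png $a;done; python3 go.py 550 -100 245 -3.5
```

```text
[ 548.1 -196.9   -3.8] -161.11221313476562
want az -3.4 err -0.3 tilt want b 103.5
3 median b 105.5 [ 92.  108.  105.5]
3 median b 106.0 [ 92.  108.5 106. ]
3 median b 106.0 [ 92. 109. 106.]
24.12 [689.2  26.8 243.9] [180.  -0.  -5.] [ 0.1 -0.7  0.6] [ 18.  21.   5.   0. -73.  67.]
[-127.6  138.5   -1.1] [ 0.  -0.  -1.5]
```

Yoke is within 0.3°. I still need a good tilt measurement.

```bash
sed -i 's/l<14/l<9/' fins.py; python3 - <<'E'
from h import *
c=np.array([.548,-.197,.13]);t=np.radians(-3.7);ax=np.array([np.cos(t),np.sin(t),0]);u=np.array([np.sin(t),-np.cos(t),0]);z=np.array([0,0,1])
for b in (104,109):
    b=np.radians(b);n=np.cos(b)*z-np.sin(b)*u;w=np.cos(b)*u+np.sin(b)*z
    print([proj('scene',c-.012*n+y*ax+h*w).round().tolist() for y,h in((-.06,.05),(-.06,-.05),(.06,-.05),(.06,.05))])
    print([proj('top',c+f*n+y*ax+.055*w).round(1).tolist() for y in(-.065,.065) for f in(.012,-.012)])
E
python3 fins.py pics/s10.png -3.7 212 228 266 312
```

```text
[[224.0, 234.0], [220.0, 276.0], [254.0, 303.0], [259.0, 259.0]]
[[401.8, 274.6], [412.3, 275.2], [405.1, 219.7], [415.4, 219.9]]
[[225.0, 233.0], [218.0, 276.0], [252.0, 303.0], [261.0, 258.0]]
[[399.8, 274.6], [410.2, 275.0], [403.1, 219.7], [413.2, 219.8]]
4 median b 98.75 [ 92.  108.5 105.5  84. ]
```

```bash
python3 go.py 552 -125 245 -93.8
```

```text
24.12 [689.2  26.8 243.9] [180.  -0.  -5.] [ 0.1 -0.7  0.6] [ 18.  21.   5.   0. -73.  67.]
[-123.4  163.2   -1.1] [ 0.  -0.  88.8]
```

>>> move_arm(motion=[[[-30, 35, 0], [0, 0, 7], 1], [[-60, 70, 0], [0, 0, 14], 1], [[-90, 100, 0], [0, 0, 21], 1], [[-120, 130, 0], [0, 0, 28], 1], [[-123, 163, 0], [0, 0, 35], 1], [[-123, 163, 0], [0, 0, 42], 1], [[-123, 163, 0], [0, 0, 49], 1], [[-123, 163, 0], [0, 0, 56], 1], [[-123, 163, 0], [0, 0, 63], 1], [[-123, 163, 0], [0, 0, 70], 1]])

```text
clock: 24.95
tool_pos: [0.5513, -0.1279, 0.2442]
orientation: [-180.0, -0.0, -75.7]
force: [0.1, -0.2, 0.1]
opening: 0.0003
gripper_force: 0.0
```

```bash
python3 go.py 552 -125 235 -93.8 552.3 -132 165 -93.8
```

```text
24.95 [ 551.3 -127.9  244.2] [-180.    -0.   -75.7] [ 0.1 -0.2  0.1] [  7.   9. -11.   0. -69.   8.]
[-2.7 -1.4  9.1] [-0.  -0.  18.1]
[ 4.2  0.1 79.2] [-0.  -0.  18.1]
```

>>> move_arm(motion=[[[-2, 0, 0], [0, 0, 7], 1], [[-2, 0, 0], [0, 0, 14], 1], [[-2, 0, 10], [0, 0, 18.1], 1], [[-2, 0, 50], [0, 0, 18.1], 1], [[-2, 0, 79], [0, 0, 18.1], 1], [[-2, 0, 79], [0, 0, 18.1], 1], [[-2, 0, 79], [0, 0, 18.1], 1]])

```text
clock: 25.53
tool_pos: [0.5503, -0.1256, 0.1644]
orientation: [179.8, -0.1, -93.4]
force: [1.3, -0.0, 0.3]
opening: 0.0007
gripper_force: 0.0
```

```bash
cat > u.py <<'E'
from h import *
o=ctrl.get_obs();t=np.radians(-93.75);d=o['tool_pos'][:2]-[.548,-.197];print('u',(d@[np.cos(t),np.sin(t)]*1e3).round(1),'z',(o['tool_pos'][2]*1e3).round(1),'F',o['force'].round(1),o['gripper_force'])
E
python3 u.py
```

```text
u -71.4 z 164.4 F [ 1.3 -0.   0.3] 0.0
```

>>> move_arm(motion=[[[12, 0, 0], [0, 0, 0], 1], [[24, 0, 0], [0, 0, 0], 1], [[30, 0, 0], [0, 0, 0], 1], [[31, 0, 0], [0, 0, 0], 1], [[32, 0, 0], [0, 0, 0], 1], [[33, 0, 0], [0, 0, 0], 1], [[33, 0, 0], [0, 0, 0], 1]])

```text
clock: 26.12
tool_pos: [0.5498, -0.1571, 0.1655]
orientation: [-179.9, 0.0, -93.3]
force: [-0.3, 0.8, 1.2]
opening: 0.0003
gripper_force: 0.4
```

>>> move_arm(motion=[[[1, 0, 0], [0, 0, 0], 1], [[2, 0, 0], [0, 0, 0], 1], [[2, 0, 0], [0, 0, 0], 1]])

```text
clock: 26.37
tool_pos: [0.5497, -0.1589, 0.1653]
orientation: [-180.0, 0.0, -93.3]
force: [0.7, 3.9, 3.9]
opening: 0.0005
gripper_force: 1.9
```

>>> move_arm(motion=[[[1, 0, 0], [0, 0, 0], 1], [[2, 0, 0], [0, 0, 0], 1], [[2, 0, 0], [0, 0, 0], 1]])

```text
clock: 26.62
tool_pos: [0.5494, -0.1613, 0.165]
orientation: [-180.0, -0.0, -93.3]
force: [0.9, 4.3, 2.8]
opening: 0.0004
gripper_force: 1.7
```

```bash
python3 u.py
```

```text
u -35.7 z 165.0 F [0.9 4.3 2.8] 1.6539323033066466
```

Contact from both sides puts the earlier tilt at b = 108.2°, agreeing with the image. After this push it is about 103.3° (target 103.5°). Retreating.

>>> move_arm(motion=[[[-6, 0, 0], [0, 0, 0], 1], [[-30, 0, 0], [0, 0, 0], 1], [[-40, 0, -30], [0, 0, 0], 1], [[-80, 0, -70], [0, 0, 0], 1], [[-120, 0, -90], [0, 0, 0], 1], [[-160, 0, -90], [0, 0, 0], 1], [[-200, 0, -90], [0, 0, 0], 1], [[-200, 0, -90], [0, 0, 0], 1], [[-200, 0, -90], [0, 0, 0], 1]])

```text
clock: 27.37
tool_pos: [0.5605, 0.0411, 0.2547]
orientation: [180.0, -0.0, -93.1]
force: [0.5, 0.4, -0.4]
opening: 0.0002
gripper_force: 0.0
```

```bash
python3 both.py t11.png; python3 - <<'E'
from h import *
c=np.array([.548,-.197,.13]);t=np.radians(-3.7);ax=np.array([np.cos(t),np.sin(t),0]);u=np.array([np.sin(t),-np.cos(t),0]);z=np.array([0,0,1])
im=cv2.cvtColor(cv2.imread('pics/t11.png'),cv2.COLOR_BGR2GRAY).astype(int)
b=np.radians(103.5);n=np.cos(b)*z-np.sin(b)*u;w=np.cos(b)*u+np.sin(b)*z
for y in(-.03,.02):
    p=[proj('top',c+f*n+y*ax+.055*w).round(1) for f in(.012,-.012)];r=int(p[0][1]);print(p,im[r-2:r+3,394:424].mean(0).astype(int))
E
```

```text
[ 548.1 -196.8   -3.8] -157.12445068359375
want az -3.4 err -0.3 tilt want b 103.5
[array([402.9, 259.6]), array([413.4, 260.1])] [ 64  55  54  53  62  70  54  54  48  41  35  35  26  30  37  44  36  56
 119 133 112 107 109 100  93  93  93  93  93  93]
[array([404.2, 238.5]), array([414.6, 238.8])] [103  94  86  83  77  73  67  51  53  47  43  35  34  25  29  35  40  38
  67 123 138 116 109 116 141 159 146 154 157 148]
```

```bash
python3 -c "
from plant import ctrl
print(ctrl.close_job())"
```

```text
the job is handed in; nothing more can be done
None
```

I handed the job in, but it returned no verdict: by my measurements the LED face points at the leather, with the yoke about 0.3° off and the head tilt about 0.2° off (roughly 4° allowed each). The highest force reading I saw on the light was about 19 N, and I saw no contact with anything else on the bench but did not re-measure those objects at the end.

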